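# Clear the bath's control deck and start it with the spring-return switch

## Robot

A 6-joint arm with a two-finger parallel gripper is mounted at the origin on a cart in front of the work surface, level with it; the furniture and walls round the work are solid. World frame = base frame: x ahead of the robot, y to its left, z up, the work surface at z = 0. Lengths are in m, angles in rad, forces in N, time in s.
With the tool pointing down it reaches from about 0.425 to 0.95 m from the base axis. Payload 3.5 kg.
Tool frame: the origin (TCP) lies midway between the tips of the shut fingers; the grasp point (between the pads) lies arm.hold_point_z behind it (arm.hold_point_z is the distance from the TCP to the grasp point, in m); z points along the fingers, y is the line along which they close (so a half turn about z gives the same grasp; the last joint's range is limited). The gripper opens to 85 mm and grips with 20 to 120 N. Pads are 22 mm wide; open, the fingers measure 114 mm over their backs; the gripper's body (76 mm by 85 mm) begins 54 mm behind the grasp point. The pads swing forward as they close: fully open they stand 13 mm farther back than shut.
Start: joints at [1.063, 0.286, 1.577, -0, 1.279, -0.15], TCP at [0.236, 0.632, 0.202] pointing down, gripper open.
Joint ranges: [-2.77, 2.77], [-0.9, 2.22], [0.21, 2.48], [-1.53, 4.67], [0.24, 2.81], [-2.84, 2.84]. Speed limits (rad/s): [2.79, 2.79, 3.14, 3.14, 3.14, 3.14].

## Interface

Orientations are given as a unit quaternion [x, y, z, w].
In Python, from bench import sensors, cams, job_done, arm gives the robot as it stands.
- The arm moves only by the tool carry_out, never from a script. Its arguments are lists of equal length, an entry for each row: "fingers": the finger opening in mm, from 0 to 85.4; "dp": the shift along the tool's x, y, z in mm, a list of three; "dr": the turn, a rotation vector about the tool's x, y, z in degrees, a list of three. A call has 1 to 12 rows; each row is the pose to reach, as a shift and turn from the pose commanded when the call began, along the tool's axes at that moment; what a row does not reach only later rows make up. A row lasts 1/8 s, in which the tool goes at most 62.5 mm and 10.7 degrees, less where a joint would pass 70% of its speed; a pose out of reach is approached as far as the arm can. A call with a gripper value outside its range is refused whole. The fingers move at their own pace and stop on an object; "squeeze" is the grip in N (left out, the last holds). Time passes only in rows, so rows that repeat a pose let the fingers close. It gives the time, the measured TCP pose, the force, the opening and the grip force at its end, in the units of the state.
- sensors.sense(): the state, without advancing time (a new reading comes with each control period).
- cams.read_camera(name): name is "side" or "top" or "wrist"; returns the picture (480x640x3 uint8, red, green, blue); there is no depth.
- cams.camera_params(name): a dict with "camera_matrix" (3x3 intrinsics, pixels), "rvec" (rotation vector, rad) and "tvec" (3), from world to camera coordinates, as OpenCV has them. Camera axes: x right, y down, z forward; pixel columns grow to the right and rows downward; lengths in m; the calibration is good to about 2 mm. A picture is of the moment at which its call begins: read the wrist's pose just before it. camera_params takes no time and is no camera call; for the wrist camera it gives the pose at the moment of the call.
- job_done(): hands the job in; it is judged then, once.
Trained networks look in the newest picture that a camera, given by its name, has taken for a name from the list of things; names that differ only in an ending like _2 or _b are one class to them, and where a whole thing is asked for, a point or a joint stands for the part that bears it (a point fixed in the world has none). Each returns a list of dicts, best first, with "confidence" (0 to 1); they miss things now and then, are a little off and sometimes report something else, mostly with a low value. They report only what shows in the picture. A call takes as long as a camera call. They do not tell look-alikes from the thing itself.
- cams.masks_of(name, camera): "pixels" (480x640 bool, what is visible of it) and "position" ([row, column] in pixels, amid what is visible of it).
The state is a dict: "time": time; "joints": joint angles; "joint_vel": joint speeds; "effort": joint torques, N m; "position": TCP position; "tcp_rot": TCP orientation; "wrist_force": force on the tool from outside, world axes, zero at the start; "wrist_torque": the same for the moment, N m; "width": finger opening in m; "finger_force": force on a finger pad.
Only numpy, scipy, OpenCV 4.12 (cv2) and the standard library are available. Lean on these libraries where they do the work, as an engineer would, in place of code of your own. Each camera call takes 0.05 s, during which the arm holds its last target. There are 200 camera calls.

## Task

A carton has been left on the control deck of the ultrasonic bath, in the way of its start switch. Lift the carton off and set it down gently, upright, on the worktop, not touching the bath; then turn the start switch (the long wing-shaped grip, not the round dial) clockwise all the way to its stop, hold it there for about a second, and let go so that it springs fully back. Leave the round dial's setting, the hemostat on the bath's lid and the steel pot beside the bath as they are.

Things in the scene. Friction and masses are not known exactly. Their poses are not given: they have to be found in the camera images.
- bath: white ultrasonic bath, fixed, 250 (x) x 270 (y) x 90 mm; origin at the centre of its underside, x points from its front to its back. Front 140 mm (x -125 to 15): flat control deck, 55 mm high, with start switch and round dial at x -55, y +72 and -72 mm (either may be left). Behind it the tank: flat steel lid, top at 90 mm, a lug sticking out 9 mm at each side
- start_base: round steel foot (38 mm across) of the start switch, fixed on the deck; origin at the deck surface on the turning axis, z up, axes as the bath's
- start_grip (a point): middle of the start switch's grip: on the turning axis, 27 mm above the deck; turns with the switch, x along the wing. The wing is a black upright bar 84 mm long, 14 mm thick, from 10 to 44 mm above the deck, a white line on top at one end; at rest it points along the bath's x. Take it across its 14 mm thickness from above
- start_knob (a joint): angle of the start switch, rad: 0 at rest, grows clockwise seen from above, hard stop at 1.1. A spring takes it back to 0: about 0.03 N m at rest, 0.12 N m at the stop. Fingers and wing yield a little, so turn the hand about 0.1 rad past the stop
- dial_mark (a point): pointer of the round timer dial (black, 46 mm across its skirt, 26 mm high above the deck), 17 mm off its axis; the dial turns easily and stays where it is put
- carton: white printed carton 48 (x) x 92 (y) x 43 mm, about 90 g, closed and rigid; origin at the centre of its underside, z up; starts on the middle of the deck between the switch and the dial, its long side across the deck
- hemostat: steel hemostat 78 x 141 x 7 mm lying on the bath's lid; origin at the centre of its underside
- pot: open steel gallipot, 74 mm across, 34 mm high, on the worktop at the bath's right (-y) side; origin at the centre of its underside. The worktop to the bath's left (bath y 160 to 300 mm, x -100 to 60 mm) is empty
Things that resemble listed ones, but are neither listed nor needed, are in the scene too. What is shaped like the carton but brown or yellow is not meant.

How it is judged:
By the outcome, as a careful person would: the job done as asked, in the order asked, and still so for the second after the job is handed in, with the robot touching nothing.
It also fails if it takes over 59 s, if anything falls off the work surface, if the arm or the gripper's body presses on something with over 40 N, if the wrist force passes 120 N, or if a joint passes its speed limit or range.

## Working session

There is one attempt and no reset: what is moved stays moved. The work goes in short steps, Python scripts to look and compute and a tool call to move; the robot and the scene stay as the last step left them, time stands still between calls to the robot, and variables do not carry over. Pictures are saved under pics/ and viewed, at most 10 in all, crops included, and the job is handed in when it is done.

Besides the shell and the picture viewer there is one more tool, called after ">>>" as name(argument=value, ...), one argument or row to a line, values as JSON. carry_out: Moves the arm, as the interface text tells. Its arguments: {"type":"object","properties":{"fingers":{"type":"array"},"dp":{"type":"array"},"dr":{"type":"array"},"squeeze":{"type":"number"}},"required":["fingers","dp","dr"]}

```bash
mkdir -p pics; python3 - <<'E'
from bench import sensors,cams,arm
import cv2,numpy as np
s=sensors.sense();print(s['time'],s['position'],s['tcp_rot'],arm.hold_point_z)
ims=[]
for c in ['top','side']:
    im=cams.read_camera(c);cv2.imwrite(f'pics/{c}0.png',im[:,:,::-1])
    p=cams.camera_params(c);print(c,p)
    for n in ['bath','start_base','start_grip','dial_mark','carton','hemostat','pot']:
        for r in cams.masks_of(n,c)[:3]: print(n,round(r['confidence'],2),np.round(r['position']),r['pixels'].sum())
E
```

```text
0.0 [0.23598518 0.63162045 0.20080798] [ 1.77934033e-01  9.84041682e-01 -1.13927851e-03 -3.87476774e-04] 0.0187
top {'camera_matrix': array([[542.06597074,   0.        , 318.94033175],
       [  0.        , 542.06597074, 244.49897952],
       [  0.        ,   0.        ,   1.        ]]), 'rvec': array([ 2.19994125, -2.16916435,  0.12263973]), 'tvec': array([0.02800472, 0.58048211, 1.16918763])}
bath 0.85 [245. 335.] 13036
start_base 0.79 [281. 310.] 380
start_grip 0.81 [278. 303.] 351
dial_mark 0.94 [276. 372.] 340
carton 0.96 [238. 169.] 759
carton 0.84 [298. 170.] 828
carton 0.76 [277. 343.] 753
pot 0.36 [245. 334.] 13041
side {'camera_matrix': array([[559.78807533,   0.        , 319.92870573],
       [  0.        , 559.78807533, 242.85048917],
       [  0.        ,   0.        ,   1.        ]]), 'rvec': array([ 2.12133112, -0.17130817,  0.08285634]), 'tvec': array([-0.5461306 ,  0.14746326,  1.26774877])}
bath 0.7 [281. 332.] 8204
start_base 0.69 [241. 293.] 458
dial_mark 0.68 [281. 306.] 302
carton 0.94 [257. 301.] 496
carton 0.73 [201. 312.] 324
carton 0.57 [210. 265.] 562
hemostat 0.49 [257. 356.] 183
pot 0.62 [323. 364.] 862
```

View pics/top0.png

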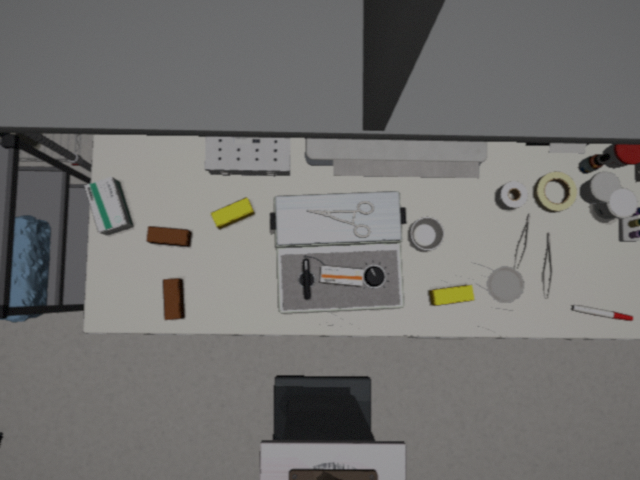

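View pics/side0.png

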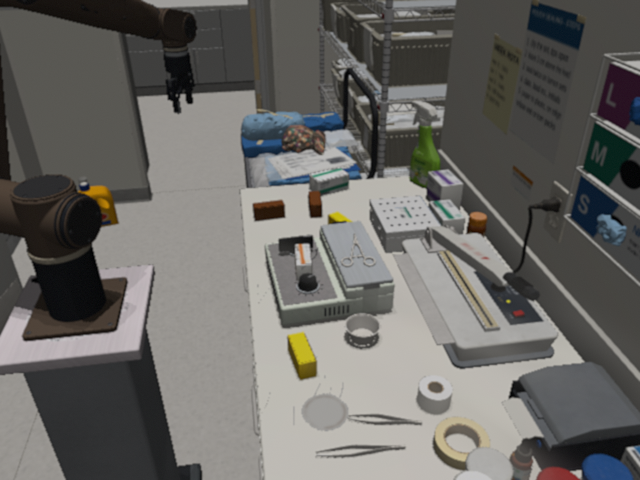

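The top picture shows the bath at about (340,250). The switch wing is at (306,278) and the white carton at (342,276), tight between the wing and the dial at (374,275). The pot is at (426,235). Brown and yellow look-alikes lie around the bath, and the worktop left of it (columns 190-265) is clear except for a yellow box at (232,212).

```bash
cat > h.py <<'E'
import cv2,numpy as np
from bench import sensors,cams,arm
from scipy.spatial.transform import Rotation as R
def P(c): 
    p=cams.camera_params(c);return p['camera_matrix'],np.array(p['rvec'],float),np.array(p['tvec'],float)
def back(p,rc,z):
    K,r,t=p;M=cv2.Rodrigues(r)[0];d=M.T@np.linalg.inv(K)@np.array([rc[1],rc[0],1.]);o=-M.T@t.ravel()
    return o+d*(z-o[2])/d[2]
def proj(p,X):
    K,r,t=p;return cv2.projectPoints(np.array(X,float).reshape(-1,3),r,t,K,None)[0].reshape(-1,2)
def tomove(target,cur=None):
    "mm shift in tool axes to world target"
    s=sensors.sense();return R.from_quat(s['tcp_rot']).inv().apply(np.array(target)-s['position'])*1000
E
python3 - <<'E'
from h import *
p=P('top')
print('proj base,tcp',proj(p,[[0,0,0],[.236,.632,.2]]))
for n,rc,z in [('wing',(278,306),.099),('carton',(277,342),.098),('dial',(275,374),.081),('pot',(235,426),.034),('TL',(192,276),.09),('TR',(190,400),.09),('BL',(312,279),.055),('BR',(306,403),.055),('yel',(212,232),.04)]:
    print(n,back(p,rc,z).round(3))
im=cv2.imread('pics/top0.png')[170:330,170:450]
cv2.imwrite('pics/crop0.png',cv2.resize(im,None,fx=2.8,fy=2.8,interpolation=cv2.INTER_CUBIC))
s=sensors.sense();q=R.from_quat(s['tcp_rot']);print(q.as_matrix().round(3))
print(tomove([.50,0.0,.36]).round(0)); pw=cams.camera_params('wrist');M=cv2.Rodrigues(pw['rvec'])[0];c=-M.T@pw['tvec'];print('cam in tool',q.inv().apply(c-s['position']),'view',q.inv().apply(M[2]), 'up',q.inv().apply(M[1]))
E
```

```text
proj base,tcp [[331.92405158 513.62567124]
 [-11.35399128 420.51142455]]
wing [0.504 0.063 0.099]
carton [ 0.507 -0.011  0.098]
dial [ 0.513 -0.079  0.081]
pot [ 0.604 -0.199  0.034]
TL [0.684 0.129 0.09 ]
TR [ 0.692 -0.132  0.09 ]
BL [0.432 0.12  0.055]
BR [ 0.448 -0.145  0.055]
yel [0.647 0.227 0.04 ]
[[-0.937  0.35   0.   ]
 [ 0.35   0.937  0.   ]
 [-0.     0.    -1.   ]]
[-468. -500. -158.]
cam in tool [ 0.08357364  0.00023235 -0.17098837] view [-3.25299565e-01  8.95951138e-05  9.45611011e-01] up [-0.94561054  0.00097546 -0.32529949]
```

View pics/crop0.png

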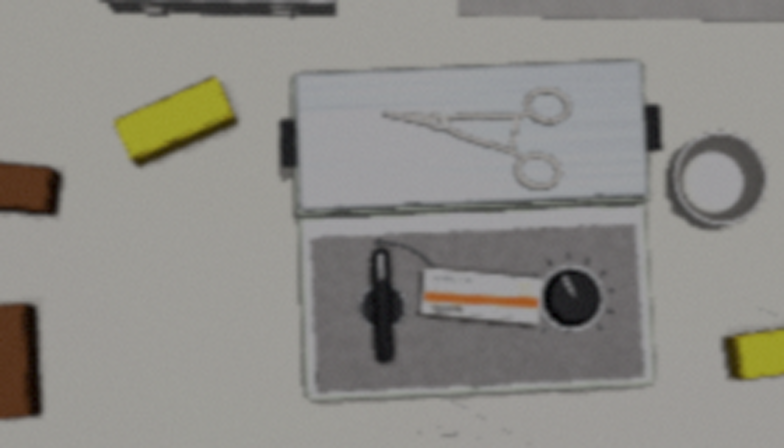

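The enlarged crop confirms it: the start switch is on the left with its wing at crop (381,305) and its white line at the back end. The carton is turned a few degrees, and its right end is next to the dial at crop (572,297). I'll move above it for a closer look.

>>> carry_out(
  fingers=[85,85,85,85,85,85,85,85,85,85,85,85],
  dp=[
    [-479,-507,-50],
    [-479,-507,-50],
    [-479,-507,-50],
    [-479,-507,-50],
    [-479,-507,-50],
    [-479,-507,-50],
    [-479,-507,-50],
    [-479,-507,-50],
    [-479,-507,-50],
    [-479,-507,-50],
    [-479,-507,-50],
    [-479,-507,-50],
  ],
  dr=[
    [0,0,69.5],
    [0,0,69.5],
    [0,0,69.5],
    [0,0,69.5],
    [0,0,69.5],
    [0,0,69.5],
    [0,0,69.5],
    [0,0,69.5],
    [0,0,69.5],
    [0,0,69.5],
    [0,0,69.5],
    [0,0,69.5],
  ],
)

```text
time: 2.3
position: [0.5085, -0.0136, 0.2527]
tcp_rot: [0.709, 0.705, 0.0, 0.001]
wrist_force: [-0.2, 0.7, 0.0]
width: 0.0849
finger_force: 0.0
```

```bash
python3 - <<'E'
from h import *
s=sensors.sense();print(s['time'],s['position'],s['joints'].round(3) if hasattr(s['joints'],'round') else s['joints']);print(R.from_quat(s['tcp_rot']).as_matrix().round(3))
p=P('wrist');im=cams.read_camera('wrist');cv2.imwrite('pics/w1.png',im[:,:,::-1])
for n,z in [('carton',.098),('start_grip',.099),('dial_mark',.081),('start_base',.06)]:
    for r in cams.masks_of(n,'wrist')[:3]:
        m=r['pixels'].astype(np.uint8);rect=cv2.minAreaRect(cv2.findNonZero(m));bp=cv2.boxPoints(rect)
        print(n,round(r['confidence'],2),np.round(r['position']),m.sum(),back(p,r['position'],z).round(4),[back(p,b[::-1],z)[:2].round(3).tolist() for b in bp])
np.savez('w1.npz',K=p[0],r=p[1],t=p[2])
E
```

```text
2.3 [ 0.50848813 -0.01364825  0.25271042] [-0.226 -0.124  1.922 -0.     1.343 -0.221]
[[ 0.005  1.     0.001]
 [ 1.    -0.005 -0.001]
 [-0.001  0.001 -1.   ]]
carton 0.87 [366. 290.] 1943 [ 0.4795 -0.1936  0.098 ] [[0.459, -0.152], [0.494, -0.145], [0.506, -0.241], [0.468, -0.248]]
carton 0.65 [  4. 454.] 305 [0.6242 0.1646 0.098 ] [[0.614, 0.168], [0.642, 0.167], [0.644, 0.158], [0.615, 0.158]]
carton 0.61 [204. 319.] 3168 [ 0.5139 -0.0017  0.098 ] [[0.49, -0.051], [0.5, 0.04], [0.534, 0.037], [0.528, -0.054]]
start_grip 0.15 [204. 319.] 3109 [ 0.5137 -0.0013  0.099 ] [[0.491, -0.051], [0.499, 0.04], [0.534, 0.037], [0.528, -0.055]]
dial_mark 0.8 [266. 319.] 1070 [ 0.5144 -0.075   0.081 ] [[0.492, -0.058], [0.535, -0.059], [0.535, -0.097], [0.492, -0.097]]
start_base 0.97 [135. 313.] 2119 [0.5083 0.0614 0.06  ] [[0.455, 0.055], [0.472, 0.097], [0.559, 0.069], [0.545, 0.025]]
```

View pics/w1.png

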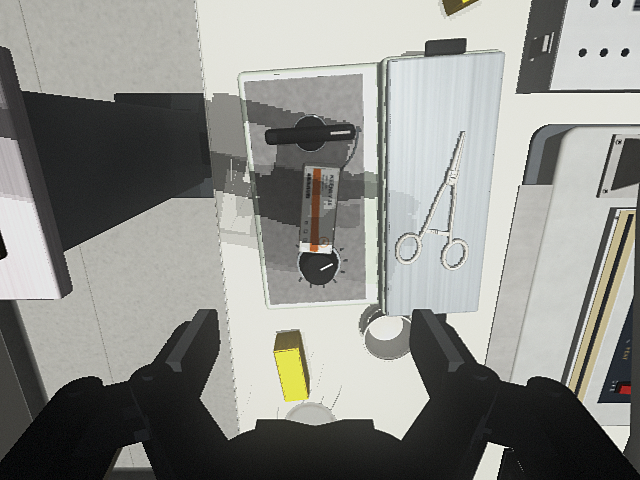

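The wrist view shows the wing from (266,136) to (355,131), and the carton top spanning roughly columns 302-340 and rows 166-250. The dial is at (320,265), and the carton end is right up against it. I'll fit the mask outlines for exact poses.

```bash
cat > fit.py <<'E'
from h import *
from scipy.optimize import minimize
d=np.load('w1.npz');pw=(d['K'],d['r'],d['t'])
def sil(p,x,y,th,dims,z0):
    a,b,h=dims;c,s=np.cos(th),np.sin(th)
    X=[[x+c*u-s*v,y+s*u+c*v,z0+w] for u in(-a/2,a/2) for v in(-b/2,b/2) for w in(0,h)]
    return cv2.convexHull(proj(p,X).astype(np.float32))
def iou(p,m,x,y,th,dims,z0,sc=4):
    g=np.zeros((480*sc,640*sc),np.uint8);cv2.fillConvexPoly(g,np.round(sil(p,x,y,th,dims,z0)*sc).astype(int),1)
    g=cv2.resize(g.astype(np.float32),(640,480),interpolation=cv2.INTER_AREA)
    return np.minimum(g,m).sum()/np.maximum(g,m).sum()
def fit(p,m,x0,dims,z0):
    f=lambda v:-iou(p,m,v[0],v[1],v[2],dims,z0)
    return minimize(f,x0,method='Nelder-Mead',options=dict(initial_simplex=np.array(x0)+np.array([[0,0,0],[.008,0,0],[0,.008,0],[0,0,.1]]),xatol=1e-4,fatol=1e-4))
E
python3 - <<'E'
from fit import *
cams.read_camera('wrist')
rs=cams.masks_of('carton','wrist');r=min(rs,key=lambda r:np.hypot(*(np.array(r['position'])-[206,320])));m=r['pixels'].astype(np.float32)
o=fit(pw,m,[.507,-.008,0.],(.048,.092,.043),.055);print('carton',o.x,np.degrees(o.x[2]),o.fun)
w=[back(pw,q,.099) for q in[(136,266),(131,355)]];print('wing',w,np.mean(w,0),'len',np.linalg.norm(w[1]-w[0]),'yaw',np.degrees(np.arctan2(*(w[1]-w[0])[[1,0]])))
print('dial',back(pw,(264.5,320),.081))
for n,q,z in [('deckFL',(72,239),.055),('deckFR',(308,268),.055),('lidBL',(52,503),.09),('lidBR',(313,479),.09)]:print(n,back(pw,q,z).round(4))
im=cv2.imread('pics/w1.png');
for mm in [sil(pw,*o.x,(.048,.092,.043),.055)]: cv2.polylines(im,[np.round(mm*8).astype(int)],True,(0,255,0),1,shift=3)
cs=cv2.findContours(m.astype(np.uint8),cv2.RETR_EXTERNAL,cv2.CHAIN_APPROX_NONE)[0];cv2.drawContours(im,cs,-1,(0,0,255),1)
cv2.imwrite('pics/w1c.png',cv2.resize(im[100:310,230:400],None,fx=2.8,fy=2.8,interpolation=cv2.INTER_NEAREST))
E
```

```text
carton [ 0.5190387  -0.0148258  -0.06844962] -3.921874268894215 -0.6836344003677368
wing [array([0.46512949, 0.06203881, 0.099     ]), array([0.54658657, 0.06607596, 0.099     ])] [0.50585803 0.06405739 0.099     ] len 0.08155706326715281 yaw 2.837356939590072
dial [ 0.51517167 -0.0731936   0.081     ]
deckFL [0.4357 0.121  0.055 ]
deckFR [ 0.4514 -0.142   0.055 ]
lidBL [0.6749 0.1311 0.09  ]
lidBR [ 0.6942 -0.1293  0.09  ]
```

View pics/w1c.png

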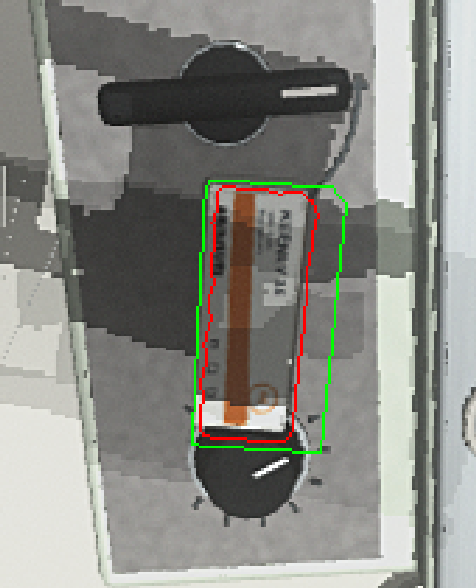

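The red mask matches the visible carton, but the stated 48x92 box (green) is too wide. The carton appears to be about 34x84 mm. I'll fit the dimensions freely across views.

```bash
python3 - <<'E'
from fit import *
ms=[]
for c,p,rc in [('wrist',pw,(206,320)),('top',P('top'),(277,343)),('side',P('side'),(257,301))]:
    cams.read_camera(c);rs=cams.masks_of('carton',c);r=min(rs,key=lambda r:np.hypot(*(np.array(r['position'])-rc)));ms.append((p,r['pixels'].astype(np.float32)));print(c,r['position'],r['confidence'],r['pixels'].sum())
def run(ms,h,z0=.055):
    f=lambda v:-sum(iou(p,m,v[0],v[1],v[2],(v[3],v[4],h),z0) for p,m in ms)/len(ms)
    x0=np.array([.51,-.01,-.05,.036,.086]);S=np.vstack([x0,x0+np.diag([.008,.008,.1,.008,.008])])
    return minimize(f,x0,method='Nelder-Mead',options=dict(initial_simplex=S,xatol=1e-4,fatol=1e-4,maxiter=600))
for h in(.02,.03,.043):
  for k in([0],[1],[0,1]):
    o=run([ms[i] for i in k],h);print(h,k,o.x.round(4),np.degrees(o.x[2]).round(1),round(o.fun,3))
p,m=ms[2];ys,xs=np.nonzero(m);print('side bbox',xs.min(),xs.max(),ys.min(),ys.max(),'pred top corners',proj(p,[[.51+a,-.01+b,.055+h] for h in(0,.043) for a in(-.017,.017) for b in(-.043,.043)]).round(0).tolist())
im=cv2.imread('pics/side0.png')[200:320,240:420];cv2.imwrite('pics/s0c.png',cv2.resize(im,None,fx=4.4,fy=4.4,interpolation=cv2.INTER_CUBIC))
E
```

```text
wrist [210.4, 321.7] 0.95 3210
top [295.1, 450.7] 0.76 710
side [258.7, 301.0] 0.58 552
0.02 [0] [ 0.516  -0.0192 -0.0855  0.0376  0.0959] -4.9 -0.967
0.02 [1] [ 0.51  -0.01  -0.05   0.036  0.086] -2.9 -0.0
0.02 [0, 1] [ 0.516  -0.0192 -0.0855  0.0376  0.0959] -4.9 -0.484
0.03 [0] [ 0.5157 -0.0172 -0.0844  0.0366  0.0921] -4.8 -0.968
0.03 [1] [ 0.51  -0.01  -0.05   0.036  0.086] -2.9 -0.0
0.03 [0, 1] [ 0.5157 -0.0172 -0.0844  0.0366  0.0921] -4.8 -0.484
0.043 [0] [ 0.5155 -0.0147 -0.0807  0.0351  0.0869] -4.6 -0.969
0.043 [1] [ 0.51  -0.01  -0.05   0.036  0.086] -2.9 -0.0
0.043 [0, 1] [ 0.5155 -0.0147 -0.0807  0.0351  0.0869] -4.6 -0.485
side bbox 293 312 244 278 pred top corners [[297.0, 280.0], [293.0, 259.0], [312.0, 279.0], [307.0, 258.0], [296.0, 264.0], [292.0, 244.0], [312.0, 263.0], [306.0, 243.0]]
```

View pics/s0c.png

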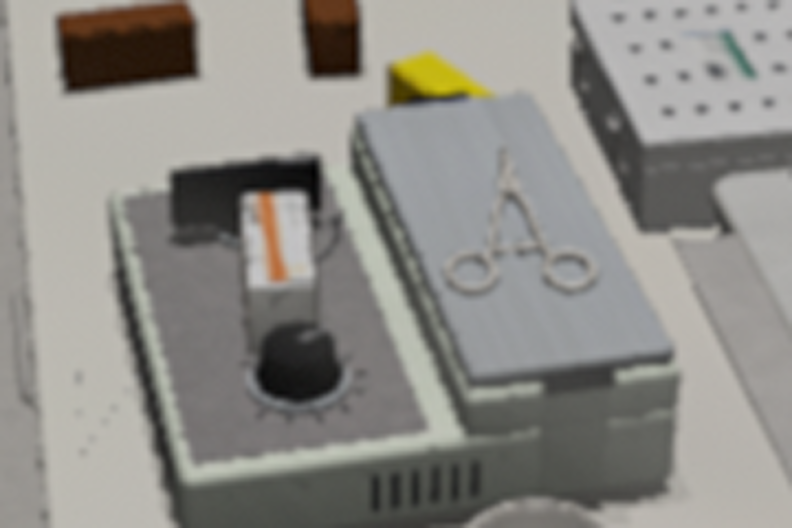

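The side crop shows the carton standing at crop (278,260) behind the dial, and its size agrees with 35x87x43 mm. The views differ by a few mm in x, so I'll go lower, aligned with the carton, and check again.

>>> carry_out(
  fingers=[85,85,85,85],
  dp=[
    [0,4,40],
    [0,4,80],
    [0,4,90],
    [0,4,90],
  ],
  dr=[
    [0,0,2],
    [0,0,4.3],
    [0,0,4.3],
    [0,0,4.3],
  ],
)

```text
time: 3.45
position: [0.5115, -0.0103, 0.1623]
tcp_rot: [0.733, 0.68, -0.0, -0.0]
wrist_force: [-0.2, -0.4, 0.7]
width: 0.0851
finger_force: 0.0
```

```bash
python3 - <<'E'
from fit import *
s=sensors.sense();p=P('wrist');im=cams.read_camera('wrist');print(s['position'],p[0])
r0=proj(p,[[.513,-.014,.098]])[0][::-1];rs=cams.masks_of('carton','wrist');r=min(rs,key=lambda r:np.hypot(*(np.array(r['position'])-r0)));m=r['pixels'].astype(np.float32);print(r0,r['position'],r['confidence'],m.sum())
f=lambda v:-iou(p,m,v[0],v[1],v[2],(v[3],v[4],.043),.055)
x0=np.array([.513,-.012,-.07,.036,.087]);S=np.vstack([x0,x0+np.diag([.008,.008,.1,.008,.008])])
o=minimize(f,x0,method='Nelder-Mead',options=dict(initial_simplex=S,xatol=1e-4,fatol=1e-4,maxiter=600));print(o.x.round(4),np.degrees(o.x[2]),o.fun)
print('in tool mm',R.from_quat(s['tcp_rot']).inv().apply([o.x[0],o.x[1],.098]-s['position'])*1000, 'tool y ang',np.degrees(np.arctan2(*R.from_quat(s['tcp_rot']).as_matrix()[[1,0],1])))
im=im[:,:,::-1].copy();cv2.polylines(im,[np.round(sil(p,*o.x[:3],(o.x[3],o.x[4],.043),.055)*8).astype(int)],True,(0,255,0),1,shift=3)
T=R.from_quat(s['tcp_rot']);L=proj(p,[s['position']+T.apply([x,0,s['position'][2]-.098]) for x in(-.1,.1)]);cv2.line(im,*[tuple(int(v) for v in q) for q in L],(255,0,0),1)
cv2.imwrite('pics/w2.png',im)
E
```

```text
[ 0.51147006 -0.0103459   0.16234023] [[337.76241007   0.         314.28569509]
 [  0.         337.76241007 242.5841957 ]
 [  0.           0.           1.        ]]
[250.90774379 316.12949571] [235.3, 314.1] 0.68 5668.0
[ 0.5135 -0.0093 -0.0778  0.0351  0.0857] -4.456039542373178 -0.982628583908081
in tool mm [ 1.19329689  2.01728121 64.33919445] tool y ang -4.263851984205286
```

View pics/w2.png

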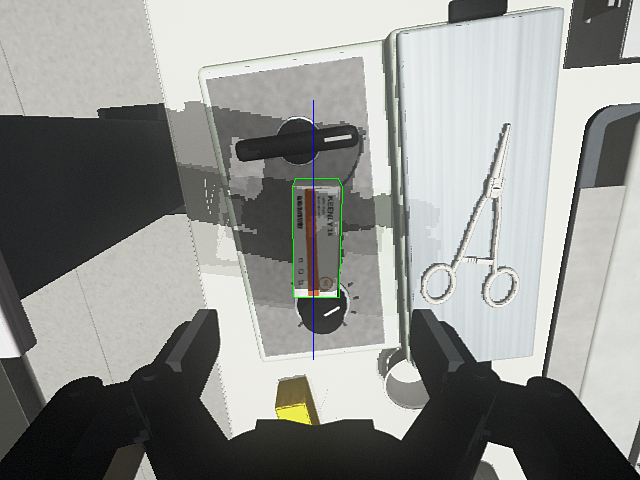

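The green fit matches the carton. The carton's axis is about 2 mm to the right of the gripper's midplane (blue), so I'll correct for that, descend with a narrower opening, grip and lift.

>>> carry_out(
  fingers=[65,60,60,60,60,60,30,30,30,30,30,30],
  dp=[
    [1,2,0],
    [1,2,35],
    [1,2,70],
    [1,2,90],
    [1,2,100],
    [1,2,100],
    [1,2,100],
    [1,2,100],
    [1,2,100],
    [1,2,100],
    [1,2,100],
    [1,2,100],
  ],
  dr=[
    [0,0,0],
    [0,0,0],
    [0,0,0],
    [0,0,0],
    [0,0,0],
    [0,0,0],
    [0,0,0],
    [0,0,0],
    [0,0,0],
    [0,0,0],
    [0,0,0],
    [0,0,0],
  ],
  squeeze=25,
)

```text
time: 5.05
position: [0.5145, -0.0098, 0.0637]
tcp_rot: [0.733, 0.68, 0.001, 0.001]
wrist_force: [-1.0, 0.0, 7.1]
width: 0.0332
finger_force: 25.2
```

>>> carry_out(
  fingers=[30,30,30,30,30],
  dp=[
    [0,0,-10],
    [0,0,-30],
    [0,0,-60],
    [0,0,-90],
    [0,0,-90],
  ],
  dr=[
    [0,0,0],
    [0,0,0],
    [0,0,0],
    [0,0,0],
    [0,0,0],
  ],
)

```text
time: 5.68
position: [0.5154, -0.0099, 0.1551]
tcp_rot: [0.733, 0.68, 0.002, 0.003]
wrist_force: [0.7, -0.2, -0.9]
width: 0.0331
finger_force: 25.1
```

```bash
python3 - <<'E'
from h import *
im=cams.read_camera('wrist');cv2.imwrite('pics/w3.png',im[:,:,::-1]);s=sensors.sense();print(s['position'],s['width'],s['wrist_force'],tomove([.52,.224,s['position'][2]]))
E
```

```text
[ 0.51400236 -0.00964096  0.15290097] 0.032790142634124594 [-0.42675291  0.76545777 -0.1175134 ] [ 2.33433318e+02 -1.15302620e+01 -1.01151386e-01]
```

View pics/w3.png

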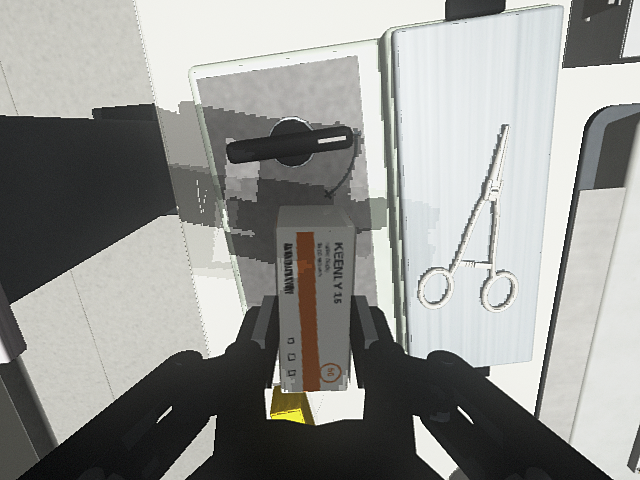

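The carton is held level between the pads at (317,310), clear of the deck. I'll carry it to the clear area on the left.

>>> carry_out(
  fingers=[30,30,30,30,30,30,30,30,30,30,30,30],
  dp=[
    [25,-2,0],
    [70,-4,0],
    [120,-6,0],
    [170,-9,0],
    [210,-11,0],
    [233,-12,0],
    [233,-12,30],
    [233,-12,75],
    [233,-12,110],
    [233,-12,130],
    [233,-12,138],
    [233,-12,138],
  ],
  dr=[
    [0,0,0],
    [0,0,0],
    [0,0,0],
    [0,0,0],
    [0,0,0],
    [0,0,0],
    [0,0,0],
    [0,0,0],
    [0,0,0],
    [0,0,0],
    [0,0,0],
    [0,0,0],
  ],
)

```text
time: 7.22
position: [0.5192, 0.2237, 0.0142]
tcp_rot: [0.733, 0.68, -0.0, -0.0]
wrist_force: [-0.2, -0.1, -0.3]
width: 0.0334
finger_force: 25.0
```

>>> carry_out(
  fingers=[30,30,30,30,30],
  dp=[
    [0,0,2],
    [0,0,3],
    [0,0,4],
    [0,0,5],
    [0,0,5],
  ],
  dr=[
    [0,0,0],
    [0,0,0],
    [0,0,0],
    [0,0,0],
    [0,0,0],
  ],
)

```text
time: 7.85
position: [0.519, 0.2237, 0.0092]
tcp_rot: [0.733, 0.68, -0.0, -0.0]
wrist_force: [0.6, -0.8, -1.8]
width: 0.0335
finger_force: 25.0
```

>>> carry_out(
  fingers=[30,30,30,30],
  dp=[
    [0,0,0.5],
    [0,0,1],
    [0,0,1],
    [0,0,1],
  ],
  dr=[
    [0,0,0],
    [0,0,0],
    [0,0,0],
    [0,0,0],
  ],
)

```text
time: 8.35
position: [0.5191, 0.2238, 0.0088]
tcp_rot: [0.733, 0.68, -0.0, -0.0]
wrist_force: [-2.6, -1.3, 6.1]
width: 0.0333
finger_force: 25.8
```

Contact at z 0.009. I'll release and rise.

>>> carry_out(
  fingers=[40,50,60,60,60,60,60,60],
  dp=[
    [0,0,0],
    [0,0,0],
    [0,0,0],
    [0,0,0],
    [0,0,-30],
    [0,0,-80],
    [0,0,-130],
    [0,0,-160],
  ],
  dr=[
    [0,0,0],
    [0,0,0],
    [0,0,0],
    [0,0,0],
    [0,0,0],
    [0,0,0],
    [0,0,0],
    [0,0,0],
  ],
)

```text
time: 9.35
position: [0.5202, 0.224, 0.1716]
tcp_rot: [0.733, 0.68, 0.002, 0.001]
wrist_force: [-0.3, -0.2, 0.6]
width: 0.0602
finger_force: 0.0
```

```bash
python3 - <<'E'
from h import *
s=sensors.sense();T=R.from_quat(s['tcp_rot']);p=P('wrist');im=cams.read_camera('wrist');cv2.imwrite('pics/w4.png',im[:,:,::-1]);print(s['position'],s['joints'],proj(p,[[.519,.224,.043],[.506,.064,.099]]))
for r in cams.masks_of('carton','wrist'): print(r['confidence'],r['position'],back(p,r['position'],.043))
# wing yaw about 3 deg: tool y across wing => world angle 93 or -87 deg
M=T.as_matrix();print('y ang',np.degrees(np.arctan2(M[1,1],M[0,1])),tomove([.506,.064,.2]))
E
```

```text
[0.52022756 0.22399469 0.17155316] [2.27465898e-01 7.31782374e-02 1.87891897e+00 3.33009969e-05
 1.18506683e+00 3.02457242e-01] [[311.83417729 223.24527426]
 [310.87132912 408.60485663]]
0.86 [200.9, 448.5] [0.6434365  0.23555328 0.043     ]
0.69 [77.8, 226.9] [0.46025526 0.34980798 0.043     ]
0.67 [51.6, 391.9] [0.59246064 0.35878817 0.043     ]
y ang -4.297564449243455 [-161.08941472   -3.59826871  -27.22987757]
```

View pics/w4.png

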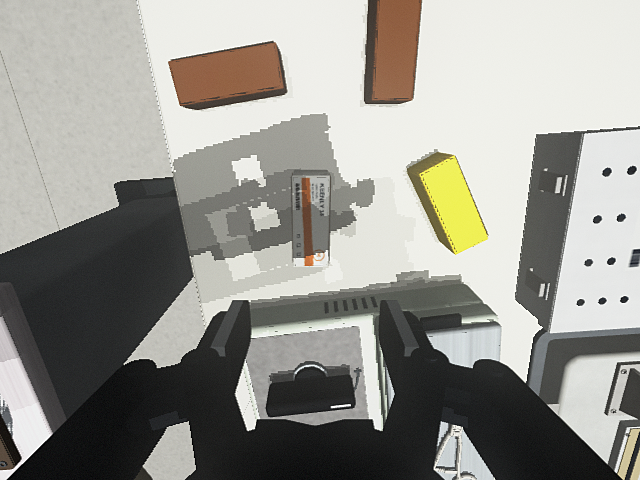

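The carton stands upright on the worktop at (311,218), well clear of the bath. Next I'll go above the switch with the fingers across the wing.

>>> carry_out(
  fingers=[60,60,60,60,60,60,60,60,60,60,60,60],
  dp=[
    [-20,0,-10],
    [-50,-1,-10],
    [-80,-2,-10],
    [-110,-3,-10],
    [-140,-4,-10],
    [-161,-4,-10],
    [-161,-4,-10],
    [-161,-4,-10],
    [-161,-4,-10],
    [-161,-4,-10],
    [-161,-4,-10],
    [-161,-4,-10],
  ],
  dr=[
    [0,0,-10],
    [0,0,-20],
    [0,0,-30],
    [0,0,-40],
    [0,0,-50],
    [0,0,-60],
    [0,0,-70],
    [0,0,-80],
    [0,0,-90],
    [0,0,-97.3],
    [0,0,-97.3],
    [0,0,-97.3],
  ],
)

```text
time: 10.95
position: [0.5025, 0.0635, 0.1772]
tcp_rot: [-0.025, 1.0, 0.0, -0.001]
wrist_force: [0.3, 0.5, 0.0]
width: 0.0597
finger_force: 0.0
```

```bash
python3 - <<'E'
from h import *
s=sensors.sense();T=R.from_quat(s['tcp_rot']);p=P('wrist');im=cams.read_camera('wrist')
M=T.as_matrix();print(s['position'],s['joints'],'y ang',np.degrees(np.arctan2(M[1,1],M[0,1])))
np.savez('w5.npz',K=p[0],r=p[1],t=p[2],pos=s['position'],q=s['tcp_rot'])
im=im[:,:,::-1].copy()
for n in('start_grip','start_base'):
  for r in cams.masks_of(n,'wrist')[:2]:print(n,r['confidence'],r['position'],r['pixels'].sum(),back(p,r['position'],.099))
L=proj(p,[s['position']+T.apply([x,0,s['position'][2]-.099]) for x in(-.06,0,.06)]);print(L)
for q in L: cv2.circle(im,tuple(int(round(v)) for v in q),2,(255,0,0),-1)
cv2.imwrite('pics/w5.png',cv2.resize(im[90:390,120:520],None,fx=2,fy=2))
E
```

```text
[0.50249738 0.06347827 0.17724386] [-7.48932439e-02 -6.62792789e-02  2.00793652e+00 -4.54725350e-06
  1.20149362e+00 -1.69619412e+00] y ang 92.89378333171555
start_grip 0.7 [232.2, 312.7] 2403 [0.49620466 0.06205614 0.099     ]
start_base 0.84 [232.6, 316.4] 2398 [0.49638022 0.06492688 0.099     ]
[[314.08017011 307.91980885]
 [314.14039316 239.86221337]
 [314.21027562 160.88860158]]
```

View pics/w5.png

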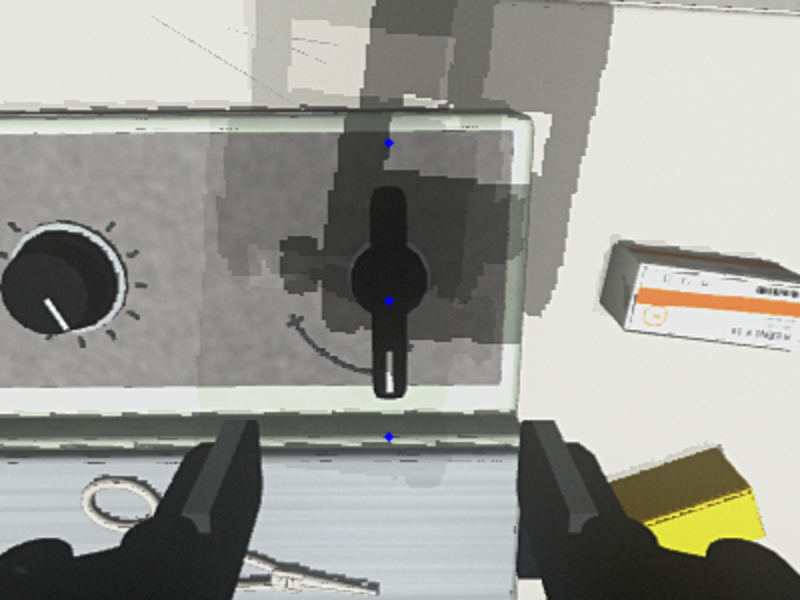

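The wing runs straight along the gripper's midplane (crop column 389). Its back end is at crop row 398 and its foot disc is centred at about (389,278). Next I'll work out where the axis lies along x.

```bash
python3 - <<'E'
from h import *
d=np.load('w5.npz');p=(d['K'],d['r'],d['t']);T=R.from_quat(d['q'])
f=lambda c,r:(90+r/2,120+c/2)
for n,X in [('back end-42',back(p,f(389,398),.099)-[.042*np.cos(.05),.042*np.sin(.05),0]),('front bottom+42',back(p,f(388,186),.065)+[.042,.002,0]),('foot@.058',back(p,f(389.5,278),.058)),('foot@.063',back(p,f(389.5,278),.063))]:
    print(n,X.round(4),'tool',(T.inv().apply(X-d['pos'])*1000).round(1))
E
```

```text
back end-42 [0.5028 0.0639 0.099 ] tool [-0.4  0.4 78.2]
front bottom+42 [0.5056 0.0634 0.065 ] tool [ -3.3  -0.3 112.2]
foot@.058 [0.5057 0.0642 0.058 ] tool [ -3.5   0.5 119.2]
foot@.063 [0.5043 0.0641 0.063 ] tool [ -2.    0.5 114.2]
```

>>> carry_out(
  fingers=[45,40,40,40,40,40,8,8,8,8,8],
  dp=[
    [-2,0.5,20],
    [-2,0.5,55],
    [-2,0.5,85],
    [-2,0.5,100],
    [-2,0.5,108],
    [-2,0.5,109],
    [-2,0.5,109],
    [-2,0.5,109],
    [-2,0.5,109],
    [-2,0.5,109],
    [-2,0.5,109],
  ],
  dr=[
    [0,0,0],
    [0,0,0],
    [0,0,0],
    [0,0,0],
    [0,0,0],
    [0,0,0],
    [0,0,0],
    [0,0,0],
    [0,0,0],
    [0,0,0],
    [0,0,0],
  ],
  squeeze=60,
)

```text
time: 12.48
position: [0.5057, 0.064, 0.0702]
tcp_rot: [-0.026, 1.0, -0.0, 0.001]
wrist_force: [-0.4, 0.4, 4.9]
width: 0.0079
finger_force: 2.6
```

>>> carry_out(
  fingers=[0,0,0,0],
  dp=[
    [0,0,0],
    [0,0,0],
    [0,0,0],
    [0,0,0],
  ],
  dr=[
    [0,0,0],
    [0,0,0],
    [0,0,0],
    [0,0,0],
  ],
  squeeze=60,
)

```text
time: 12.98
position: [0.5057, 0.064, 0.07]
tcp_rot: [-0.026, 1.0, -0.0, 0.001]
wrist_force: [-0.9, 0.4, 4.3]
width: -0.0
finger_force: 2.7
```

```bash
python3 - <<'E'
from h import *
im=cams.read_camera('wrist');s=sensors.sense();print(s['width'],s['finger_force'],s['wrist_force'],s['wrist_torque'],s['position'])
cv2.imwrite('pics/w6.png',im[:,:,::-1])
E
```

```text
0.00024012080978109773 2.7421802117441985 [-0.05716974 -0.92428657  5.87389351] [ 0.00032907  0.00944492 -0.04536393] [0.5056351  0.06403488 0.06991879]
```

View pics/w6.png

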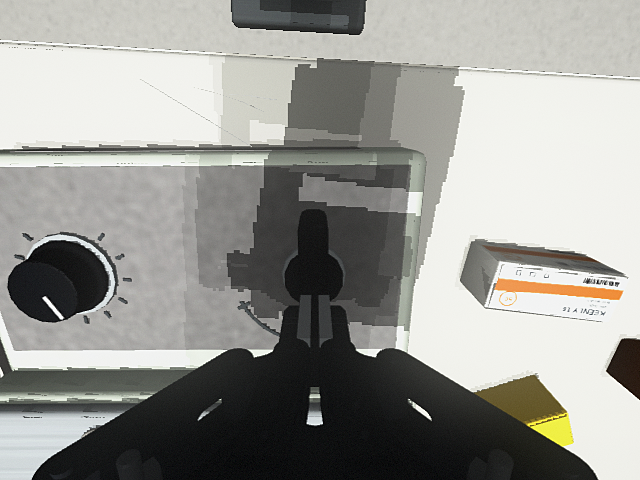

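I've now viewed 11 pictures, one over the limit of 10, so I'll view no more and use numbers only. The w6 picture shows the fingers fully shut (about column 316, rows 295-345) with nothing between them, and 5 N pushing up on the tips. I'll check the wing's actual height from the saved side picture.

```bash
python3 - <<'E'
from h import *
ps=P('side');d=.0029*0+np.radians(3)
u=np.array([np.cos(d),np.sin(d)])
for z in(.065,.07,.085,.099,.11):
    print(z,proj(ps,[[*(np.array([.505,.064])+k*u),z] for k in(-.042,.042)]).round(1).tolist())
g=cv2.imread('pics/side0.png',0)[225:265,270:325];m=(g<55)
ys,xs=np.nonzero(m)
for c in range(0,55,4):
    r=np.nonzero(m[:,c])[0];print(c+270,(r.min()+225,r.max()+225,len(r)) if len(r) else None,end=' ')
print()
# w6: where shut tips / wing are
s=sensors.sense();p=P('wrist');print('tcp px',proj(p,[s['position']]),'wing front top edges at z',[(z,proj(p,[[.465,.0617+e,z] for e in(-.007,.007)]).round(0).tolist()) for z in(.07,.099)])
for n in('start_grip','start_base'):
  cams.read_camera('side')
  for r in cams.masks_of(n,'side')[:2]:
    ys,xs=np.nonzero(r['pixels']);print(n,r['confidence'],r['position'],xs.min(),xs.max(),ys.min(),ys.max())
E
```

```text
0.065 [[278.7, 250.6], [313.0, 246.5]]
0.07 [[278.6, 248.8], [313.0, 244.7]]
0.085 [[278.3, 243.5], [312.9, 239.5]]
0.099 [[278.1, 238.5], [312.8, 234.5]]
0.11 [[277.8, 234.5], [312.7, 230.5]]
270 None 274 None 278 None 282 (np.int64(239), np.int64(250), 12) 286 (np.int64(239), np.int64(250), 12) 290 (np.int64(238), np.int64(251), 14) 294 (np.int64(238), np.int64(243), 6) 298 (np.int64(237), np.int64(242), 6) 302 (np.int64(237), np.int64(242), 6) 306 (np.int64(237), np.int64(242), 6) 310 (np.int64(237), np.int64(244), 8) 314 None 318 None 322 None 
tcp px [[314.05976506 284.26782564]] wing front top edges at z [(0.07, [[300.0, 213.0], [327.0, 214.0]]), (0.099, [[298.0, 229.0], [330.0, 230.0]])]
start_grip 0.7 [244.9, 295.6] 278 312 235 252
start_base 0.59 [244.0, 296.7] 278 312 234 261
```

The wing is where I expected it, with its top at 0.099. By the wrist-camera geometry, though, the shut fingertips look like they are on top of it, higher than TCP z says. I'll check their height against the side camera.

```bash
python3 - <<'E'
from h import *
ps=P('side');im=cams.read_camera('side');g=cv2.cvtColor(im,cv2.COLOR_RGB2GRAY);g0=cv2.imread('pics/side0.png',0)
rs=cams.masks_of('start_grip','side');m=rs[0]['pixels']
for c in range(278,314,3):
    r=np.nonzero(m[:,c])[0];print(c,(r.min(),r.max(),len(r)) if len(r) else None,end=' ')
print();df=cv2.absdiff(g,g0)>25
for c in range(270,330,4):
    r=np.nonzero(df[150:300,c])[0]+150;print(c,'diff rows',(r.min(),r.max(),len(r)) if len(r) else None, 'gray', g[225:256:3,c].tolist())
for z in(.07,.099,.13):print(z,proj(ps,[[.5057,.064,z],[.4947,.05,z],[.5167,.05,z]]).round(0).tolist())
E
```

```text
278 (np.int64(240), np.int64(247), 8) 281 (np.int64(239), np.int64(251), 13) 284 (np.int64(238), np.int64(250), 13) 287 (np.int64(237), np.int64(250), 14) 290 (np.int64(237), np.int64(252), 16) 293 (np.int64(238), np.int64(253), 16) 296 (np.int64(238), np.int64(253), 16) 299 (np.int64(238), np.int64(252), 15) 302 (np.int64(236), np.int64(249), 14) 305 (np.int64(236), np.int64(247), 12) 308 (np.int64(235), np.int64(247), 13) 311 (np.int64(236), np.int64(246), 11) 
270 diff rows (np.int64(153), np.int64(261), 21) gray [195, 195, 195, 193, 194, 194, 154, 59, 71, 76, 83]
274 diff rows (np.int64(154), np.int64(261), 9) gray [195, 195, 195, 194, 195, 195, 166, 100, 99, 99, 99]
278 diff rows (np.int64(153), np.int64(261), 44) gray [195, 195, 195, 195, 193, 129, 116, 78, 77, 99, 83]
282 diff rows (np.int64(152), np.int64(262), 49) gray [195, 195, 195, 194, 167, 28, 38, 41, 44, 57, 60]
286 diff rows (np.int64(152), np.int64(262), 66) gray [185, 181, 185, 186, 134, 27, 35, 39, 42, 61, 60]
290 diff rows (np.int64(150), np.int64(261), 88) gray [160, 163, 171, 115, 71, 27, 32, 38, 41, 56, 66]
294
[... 283 characters left out ...]
, 29, 38, 58, 65]
306 diff rows (np.int64(150), np.int64(272), 69) gray [196, 195, 195, 179, 20, 18, 21, 28, 55, 57, 64]
310 diff rows (np.int64(150), np.int64(272), 37) gray [195, 195, 195, 165, 21, 14, 18, 22, 68, 88, 112]
314 diff rows None gray [195, 195, 195, 196, 185, 165, 116, 116, 110, 118, 109]
318 diff rows None gray [195, 197, 190, 191, 197, 204, 189, 182, 151, 129, 115]
322 diff rows None gray [178, 122, 96, 99, 96, 65, 107, 158, 186, 185, 186]
326 diff rows None gray [170, 169, 171, 169, 133, 95, 126, 109, 64, 84, 160]
0.07 [[296.0, 247.0], [292.0, 250.0], [301.0, 249.0]]
0.099 [[296.0, 236.0], [292.0, 240.0], [301.0, 239.0]]
0.13 [[295.0, 225.0], [291.0, 229.0], [301.0, 228.0]]
```

Confirmed: the shut tips rest on the wing's top edge (z≈0.099) while reported z is 0.070, so the real tips sit about 29 mm higher than reported. I'll rise, open, and go down that much farther, checking the force.

>>> carry_out(
  fingers=[0,40,40,40,40,40,40,40,40],
  dp=[
    [0,0,-20],
    [0,0,-30],
    [0,0,-30],
    [0,0,-30],
    [0,0,-30],
    [0,0,-10],
    [0,0,8],
    [0,0,16],
    [0,0,16],
  ],
  dr=[
    [0,0,0],
    [0,0,0],
    [0,0,0],
    [0,0,0],
    [0,0,0],
    [0,0,0],
    [0,0,0],
    [0,0,0],
    [0,0,0],
  ],
)

```text
time: 14.45
position: [0.5042, 0.0641, 0.0522]
tcp_rot: [-0.026, 1.0, 0.0, -0.001]
wrist_force: [-0.4, 1.0, 0.7]
width: 0.0399
finger_force: 0.0
```

```bash
python3 - <<'E'
from h import *
s=sensors.sense();print(s['position'],s['wrist_force'],s['width'])
ps=P('side');g=cv2.cvtColor(cams.read_camera('side'),cv2.COLOR_RGB2GRAY)
print(cams.masks_of('start_grip','side')[0]['position'])
for c in range(282,312,4):print(c,g[225:262:3,c].tolist())
E
```

```text
[0.50424204 0.06410397 0.0522381 ] [-0.39418043  1.00883895  0.67352142] 0.039887693951804894
[243.3, 291.8]
282 [195, 196, 195, 196, 168, 27, 36, 39, 44, 56, 60, 59, 64]
286 [188, 183, 186, 186, 135, 28, 34, 39, 42, 60, 60, 60, 65]
290 [46, 43, 59, 42, 36, 26, 31, 37, 41, 55, 67, 61, 65]
294 [13, 16, 17, 20, 43, 53, 54, 59, 47, 41, 73, 62, 63]
298 [24, 15, 13, 20, 21, 27, 31, 39, 43, 40, 74, 63, 62]
302 [10, 9, 10, 12, 36, 39, 42, 46, 38, 58, 63, 61, 61]
306 [196, 197, 198, 181, 17, 17, 21, 26, 54, 56, 63, 74, 107]
310 [196, 196, 196, 167, 20, 14, 20, 21, 67, 89, 111, 73, 96]
```

>>> carry_out(
  fingers=[40,30,8,0,0,0,0],
  dp=[
    [0,0,5],
    [0,0,8],
    [0,0,8],
    [0,0,8],
    [0,0,8],
    [0,0,8],
    [0,0,8],
  ],
  dr=[
    [0,0,0],
    [0,0,0],
    [0,0,0],
    [0,0,0],
    [0,0,0],
    [0,0,0],
    [0,0,0],
  ],
  squeeze=60,
)

```text
time: 15.42
position: [0.5047, 0.0635, 0.0452]
tcp_rot: [-0.026, 1.0, -0.001, -0.0]
wrist_force: [-0.9, -5.1, 1.1]
width: 0.013
finger_force: 60.9
```

The wing is gripped (13 mm). I'll turn clockwise, the first part slowly to watch the forces.

>>> carry_out(
  fingers=[0,0,0,0,0],
  dp=[
    [0,0,0],
    [0,0,0],
    [0,0,0],
    [0,0,0],
    [0,0,0],
  ],
  dr=[
    [0,0,6],
    [0,0,12],
    [0,0,18],
    [0,0,24],
    [0,0,30],
  ],
)

```text
time: 16.05
position: [0.5047, 0.0634, 0.0452]
tcp_rot: [0.235, 0.972, -0.001, -0.0]
wrist_force: [-2.0, -5.8, 0.6]
width: 0.0128
finger_force: 60.9
```

```bash
python3 - <<'E'
from h import *
s=sensors.sense();M=R.from_quat(s['tcp_rot']).as_matrix();print(s['position'],s['wrist_force'],s['wrist_torque'],s['width'],s['joints'],np.degrees(np.arctan2(M[1,1],M[0,1])))
E
```

```text
[0.50470179 0.06343253 0.04516002] [-2.03496739 -5.78611829  0.62060456] [-0.73429303  0.2793543   0.0889662 ] 0.012803907653886712 [-7.38955631e-02  1.14569573e-01  2.09269281e+00 -1.69335362e-03
  9.34918122e-01 -1.16967821e+00] 62.841364415955404
```

>>> carry_out(
  fingers=[0,0,0,0,0,0,0,0,0,0,0],
  dp=[
    [0,0,0],
    [0,0,0],
    [0,0,0],
    [0,0,0],
    [0,0,0],
    [0,0,0],
    [0,0,0],
    [0,0,0],
    [0,0,0],
    [0,0,0],
    [0,0,0],
  ],
  dr=[
    [0,0,6],
    [0,0,12],
    [0,0,18],
    [0,0,24],
    [0,0,30],
    [0,0,35],
    [0,0,39.5],
    [0,0,39.5],
    [0,0,39.5],
    [0,0,39.5],
    [0,0,39.5],
  ],
)

```text
time: 17.42
position: [0.5047, 0.0632, 0.0452]
tcp_rot: [0.544, 0.839, -0.002, 0.001]
wrist_force: [-0.9, -5.0, 0.9]
width: 0.0125
finger_force: 77.6
```

```bash
python3 - <<'E'
from h import *
s=sensors.sense();M=R.from_quat(s['tcp_rot']).as_matrix();print(s['position'],s['wrist_force'],s['wrist_torque'],s['width'],np.degrees(np.arctan2(M[1,1],M[0,1])))
E
```

```text
[0.50466698 0.06321342 0.04523066] [-0.90284787 -4.97362694  0.94164153] [-0.78257937  0.33840138  1.83658017] 0.012498320593503922 24.069446721201963
```

Torque is 1.8 N m, against 0.12 from the spring alone, so the switch is at its stop. I'll hold a little longer, then release and rise straight up.

>>> carry_out(
  fingers=[0,0,0,0,0,0,35,40,40,40,40,40],
  dp=[
    [0,0,0],
    [0,0,0],
    [0,0,0],
    [0,0,0],
    [0,0,0],
    [0,0,0],
    [0,0,0],
    [0,0,0],
    [0,0,-20],
    [0,0,-60],
    [0,0,-110],
    [0,0,-150],
  ],
  dr=[
    [0,0,0],
    [0,0,0],
    [0,0,0],
    [0,0,0],
    [0,0,0],
    [0,0,0],
    [0,0,0],
    [0,0,0],
    [0,0,0],
    [0,0,0],
    [0,0,0],
    [0,0,0],
  ],
)

```text
time: 18.92
position: [0.5058, 0.0651, 0.1978]
tcp_rot: [0.549, 0.836, 0.002, 0.001]
wrist_force: [0.2, 0.0, -0.1]
width: 0.0401
finger_force: 0.0
```

```bash
python3 - <<'E'
from fit import *
s=sensors.sense();print(s['time'],s['position'],s['wrist_force'])
ps=P('side');g=cv2.cvtColor(cams.read_camera('side'),cv2.COLOR_RGB2GRAY);g0=cv2.imread('pics/side0.png',0)
ys,xs=np.nonzero(cams.masks_of('start_grip','side')[0]['pixels']);print('wing side bbox',xs.min(),xs.max(),ys.min(),ys.max(),'start 278 312 235 252')
rs=cams.masks_of('dial_mark','side');print('dial',rs[0]['position'] if rs else None)
def d(n,a):
    r0,r1,c0,c1=a;q=cv2.absdiff(g,g0)[r0:r1,c0:c1];print(n,'mean diff',q.mean().round(1),'n>30',(q>30).sum())
d('hemostat',(232,268,338,380));d('pot',(312,350,342,384));d('dial',(272,292,296,320))
for r in cams.masks_of('carton','side'):print('carton',r['confidence'],np.round(r['position']))
print('expected carton px',proj(ps,[[.519,.224,.022]]))
gt=cv2.cvtColor(cams.read_camera('top'),cv2.COLOR_RGB2GRAY)
for n in('start_grip','dial_mark','carton','pot','hemostat'):
  for r in cams.masks_of(n,'top')[:5]:print('top',n,round(r['confidence'],2),np.round(r['position']),r['pixels'].sum())
E
```

```text
18.925 [0.50579443 0.0650827  0.19777389] [ 0.24249794  0.02364244 -0.07020024]
wing side bbox 277 313 234 253 start 278 312 235 252
dial [283.7, 307.4]
hemostat mean diff 7.0 n>30 0
pot mean diff 5.9 n>30 0
dial mean diff 6.2 n>30 24
carton 0.91 [353. 302.]
carton 0.72 [203. 310.]
carton 0.64 [211. 267.]
carton 0.49 [216. 336.]
expected carton px [[294.5343467  230.13077384]]
top start_grip 0.72 [273. 233.] 708
top dial_mark 0.68 [275. 373.] 375
top carton 0.88 [274. 232.] 660
top carton 0.88 [299. 453.] 702
top carton 0.88 [297. 170.] 856
top carton 0.79 [211. 232.] 767
top carton 0.77 [236. 169.] 741
top pot 0.89 [231. 427.] 878
top hemostat 0.59 [216. 356.] 300
```

The wing is back at rest and the carton is standing. Finally I'll check the dial's pointer, before against after.

```bash
python3 - <<'E'
from h import *
def ang(im,p,lab):
    g=im.max(2).astype(int)
    X,Y=np.meshgrid(np.arange(.485,.545,.0005),np.arange(-.105,-.045,.0005),indexing='ij')
    uv=proj(p,np.stack([X,Y,np.full_like(X,.081)],-1)).astype(np.float32)
    G=cv2.remap(im.max(2),uv[:,0].reshape(X.shape),uv[:,1].reshape(X.shape),cv2.INTER_LINEAR)
    rr=np.hypot(X-.5152,Y+.0738);w=(rr<.0175)
    t=G[w].max()*.7;k=w&(G>max(t,90));pts=np.c_[X[k],Y[k]]
    c=pts.mean(0);v=np.linalg.svd(pts-c)[2][0];a=np.degrees(np.arctan2(v[1],v[0]))%180
    print(lab,'center',c.round(4),'line angle',a.round(1),k.sum(),G[w].max())
for n in('w1','w5'):
    d=np.load(n+'.npz'); p=(d['K'],d['r'],d['t'])
    if n=='w5': continue   # w5 saved cropped
    ang(cv2.imread('pics/w1.png'),p,'before w1')
E
```

```text
before w1 center [ 0.5186 -0.0652] line angle 109.8 246 255
```

>>> carry_out(
  fingers=[40,40,40,40,40,40,40,40],
  dp=[
    [0,0,-15],
    [0,0,-30],
    [0,0,-45],
    [0,0,-55],
    [0,0,-55],
    [0,0,-55],
    [0,0,-55],
    [0,0,-55],
  ],
  dr=[
    [0,0,8],
    [0,0,16],
    [0,0,24],
    [0,0,24],
    [0,0,24],
    [0,0,24],
    [0,0,24],
    [0,0,24],
  ],
)

```text
time: 20.42
position: [0.5047, 0.0641, 0.2497]
tcp_rot: [0.71, 0.704, -0.0, -0.0]
wrist_force: [0.8, -0.5, -0.5]
width: 0.0398
finger_force: 0.0
```

```bash
python3 - <<'E'
from fit import *
exec(open('/dev/null').read())
def ang(im,p,lab):
    X,Y=np.meshgrid(np.arange(.485,.545,.0005),np.arange(-.105,-.045,.0005),indexing='ij')
    uv=proj(p,np.stack([X,Y,np.full_like(X,.081)],-1)).astype(np.float32)
    G=cv2.remap(im.max(2),uv[:,0].reshape(X.shape),uv[:,1].reshape(X.shape),cv2.INTER_LINEAR)
    w=np.hypot(X-.5152,Y+.0738)<.0175
    k=w&(G>max(G[w].max()*.7,90));pts=np.c_[X[k],Y[k]];c=pts.mean(0);v=np.linalg.svd(pts-c)[2][0]
    print(lab,'center',c.round(4),'angle',(np.degrees(np.arctan2(v[1],v[0]))%180).round(1),k.sum(),G[w].max())
s=sensors.sense();print(s['position']);p=P('wrist');im=cams.read_camera('wrist');ang(im,p,'after')
print('dial px',proj(p,[[.5152,-.0738,.081]]),'wing ends px',proj(p,[[.464,.062,.099],[.548,.066,.099]]).round(0).tolist())
for n in('start_grip','carton'):
  for r in cams.masks_of(n,'wrist')[:4]:
    print(n,round(r['confidence'],2),np.round(r['position']),back(p,r['position'],.043 if n=='carton' else .09).round(3))
for c in('top',):
    a=cv2.imread('pics/top0.png')[:,:,::-1].copy();b=cams.read_camera(c);pt=P(c)
    ang(a,pt,'top before');ang(b,pt,'top after')
E
```

```text
[0.50472202 0.06407193 0.24968747]
after center [ 0.522  -0.0755] angle 27.7 114 255
dial px [[323.88229888 327.76061795]] wing ends px [[273.0, 219.0], [358.0, 215.0]]
start_grip 0.62 [213. 315.] [0.505 0.066 0.09 ]
start_grip 0.41 [234. 379.] [0.571 0.043 0.09 ]
start_grip 0.16 [213. 319.] [0.51  0.066 0.09 ]
carton 0.85 [402. 296.] [ 0.478 -0.22   0.043]
carton 0.73 [ 45. 326.] [0.518 0.224 0.043]
top before center [ 0.5247 -0.0662] angle 103.7 219 123
top after center [ 0.5239 -0.0685] angle 81.7 326 126
```

```bash
python3 - <<'E'
from h import *
d=np.load('w1.npz');p=(d['K'],d['r'],d['t']);im=cv2.imread('pics/w1.png')
X,Y=np.meshgrid(np.arange(.485,.545,.0005),np.arange(-.105,-.045,.0005),indexing='ij')
uv=proj(p,np.stack([X,Y,np.full_like(X,.081)],-1)).astype(np.float32)
G=cv2.remap(im.max(2),uv[:,0].reshape(X.shape),uv[:,1].reshape(X.shape),cv2.INTER_LINEAR)
n,l,st,c=cv2.connectedComponentsWithStats(((G>170)&(np.hypot(X-.5152,Y+.0738)<.0175)).astype(np.uint8))
for i in range(1,n):
    k=l==i;pts=np.c_[X[k],Y[k]]
    if len(pts)<15:continue
    v=np.linalg.svd(pts-pts.mean(0))[2][0];print(len(pts),pts.mean(0).round(4),(np.degrees(np.arctan2(v[1],v[0]))%180).round(1))
E
```

```text
154 [ 0.5161 -0.0581] 177.0
105 [ 0.522  -0.0755] 28.3
```

The pointer hasn't moved: 28.3° before and 27.7° after, with the same centre. Everything else checks out, so I'll hand in.

```bash
python3 -c "
from bench import job_done
print(job_done())"
```

```text
the job is handed in; nothing more can be done
None
```

I handed the job in: the carton stands upright on the worktop clear of the bath, the switch was turned to its stop, held about a second and is back at rest, and the dial, hemostat and pot are unmoved; I viewed 11 pictures, one over the limit of 10, and my first try at the switch shut the fingers on top of the wing, pressing it with about 5 N.

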